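Shut and latch the sealed case of chess blanks

TASK

Close the case of bishop blanks so that they do not dry out: slide its lid shut until it meets the rubber seal, swing the latch's wire loop over and press it down until it snaps under the keeper on the lid, then press the lever down fully home so that the lid is pulled tight into the seal. Go by feel and keep gentle: never push on the case or its latch with more than 25 N, leave the other things on the counter alone, and let go at the end.

Things in the scene. Friction and masses are not known exactly. Their poses are not given: they have to be found in the camera images.
- pad: Black foam pad, fixed, 310 x 180 x 39 mm, origin on the counter straight below the lever pivot, axes as the pivot frame; on it sits a long oak case (280 x 150 mm, from 105 mm behind the pivot to 175 mm past it). The foam gives: the case sinks straight down, about 1 mm for each N pressed on it (up to 28 mm), and comes back when let go; it cannot shift sideways
- pivot (a point): Pivot axis of the toggle lever on the case. This frame's x axis runs level along the case from latch to lid, its y axis across the case (both latch hinges turn about y), z up. The pivot is 14 mm above the case's flat oak deck; deck and lid top are level with each other, 110 mm above the counter
- lid (a joint): How far the dark wooden lid (136 mm long, 120 wide) still has to slide, m. It slides along the pivot frame's x: about 0.005 where its edge just meets the rubber seal, 0 when pulled tight, up to 0.06 open. It drags with about 1.5 N; the sponge-rubber seal then resists with 2 N per mm
- cleat (a point): Centre of the top of a wooden cleat standing on the lid, for pushing it: 14 mm along x, 70 mm across, 20 mm high above the lid; same axes as the pivot frame. The lid goes on 44 mm beyond it. Push its +x side towards -x to shut the lid
- keeper (a point): Steel keeper on the lid, 30 mm wide: this point is on the lid's surface at the foot of its upright hook face, which looks to +x; axes as the pivot frame. A lip slopes from its top (17 mm above the lid, 3 mm to -x of the face) down to its edge 8.5 mm above the lid and 5 mm to +x of the face. The loop's crossbar must get down past that edge and lie under the lip
- lever (a joint): Angle of the steel toggle lever, rad: 0 lying flat on its stop pointing to -x, 1.571 upright; starts 1.04 to 1.17. A plate 26 mm wide, 5 mm thick, reaching 78 mm from the pivot, its upper face 5.5 mm off the line from the pivot. Stiff: stays where left, needs about 5 N at 65 mm from the pivot to turn, up to 9 N with the loop pulling
- lever_end (a point): Middle of the upper face of the lever near its free end, 73 mm from the pivot (5.5 mm above its mid-plane through the axis)
- bail (a joint): Angle of the steel wire loop to the lever, rad. The loop's slope above level (towards +x) is this minus the lever's angle. It turns freely on a pin through the lever 20 mm from the pivot. It starts folded back (2.85), leaning back past upright beside the lever, and reaches past the lever's end; tipped past upright it falls over onto the keeper by itself. About -0.15 when latched
- crossbar (a point): Middle of the loop's crossbar, a wire 5 mm thick, 48 mm long, 75 mm from the loop's pin. With the lid at its seal, the fallen crossbar rests on the keeper's slope; 8 to 17 N down on the tab wedges the lid towards -x until it snaps under the lip. Hooked, it lies on the lid, its centre 2.5 mm above it and 2.5 to 6.5 mm to +x of the keeper's face
- tab_top (a point): Middle of the top of the thumb tab on the loop: a steel block 12 mm (outwards) x 24 mm (across) x 18 mm high, centred 9 mm outwards of the crossbar, its top 22 mm above the crossbar in the loop's frame
- stand: Slotted oak stand with six upright boxwood bishops, 90 x 200 mm, 92 mm high, fixed; origin at the centre of its underside. Bystander
- king: Dark rosewood king blank, 100 mm tall, 38 mm wide, standing; origin at the centre of its underside. Bystander
- cup: White ceramic cup, 75 mm tall, 72 mm wide; origin at the centre of its underside. Bystander
- sander: Rounded rubber sanding block, 90 x 50 x 35 mm; origin at the centre of its underside. Bystander

How it is judged:
By the outcome, as a careful person would: the job done as asked, in the order asked, and still so for the second after the job is handed in, with the robot touching nothing.
It also fails if it takes over 58 s, if anything falls off the work surface, if the arm or the gripper's body presses on something with over 40 N, if the wrist force passes 120 N, or if a joint passes its speed limit or range.

ROBOT

A 7-joint arm with a two-finger parallel gripper is mounted at the origin on the work surface. World frame = base frame: x ahead of the robot, y to its left, z up, the work surface at z = 0. Lengths are in m, angles in rad, forces in N, time in s.
With the tool pointing down it reaches from about 0.4 to 0.9 m from the base axis. Payload 5.5 kg.
Tool frame: the origin (TCP) lies midway between the tips of the shut fingers; the grasp point (between the pads) lies 19 mm behind it (manip.grip_depth is the distance from the TCP to the grasp point, in m); z points along the fingers, y is the line along which they close (so a half turn about z gives the same grasp; the last joint's range is limited). The gripper opens to 92 mm and grips with 3 to 60 N. Pads are 19 mm wide; open, the fingers measure 130 mm over their backs; the gripper's body (75 mm by 190 mm) begins 47 mm behind the grasp point.
Start: joints at [1.509, 0.501, -0.427, 1.55, 0.221, 1.138, -0.21], TCP at [0.207, -0.616, 0.227] pointing down, gripper open.
Joint ranges: [-2.88, 2.88], [-0.31, 2.03], [-1.54, 1.56], [0.2, 2.42], [-1.41, 4.55], [0.19, 2.02], [-2.57, 2.57]. Speed limits (rad/s): [2.57, 2.57, 3.14, 3.14, 3.14, 3.14, 3.14].

INTERFACE

Orientations are given as a unit quaternion [x, y, z, w].
In Python, from bench import manip, effector, viewer gives the robot as it stands. Calls block until the motion is done:
- manip.move_pose(position, orientation): joint-space move of the TCP to a pose.
- manip.servo_line(position, ori=None, vel=0.15): straight line of the TCP; ori=None keeps the orientation; vel is the mean speed in m/s.
- manip.movej(angles): joint-space move.
- effector.open_jaws() and effector.close(f_grip=None): open the fingers fully, or close them until they stop; f_grip is the grip in N (None keeps the last).
- manip.sleep(seconds).
- manip.solve_ik(position, orientation): joint angles nearest the present ones, or None.
- viewer.get_image(name): name is "scene" or "top" or "wrist"; returns the picture (400x640x3 uint8, red, green, blue); there is no depth.
- viewer.get_calibration(name): a dict with "vfov" (degrees; the focal length in pixels is half the picture's height over the tangent of half this angle, whatever the lens; pixels are square), "cx", "cy" (the principal point, pixels), "eye" and "attitude" of the camera in the world. Camera axes: x right, y down, z forward; pixel columns grow to the right and rows downward; lengths in m; the calibration is good to about 2 mm. A picture is of the moment at which its call begins: read the wrist's pose just before it. get_calibration takes no time and is no camera call; for the wrist camera it gives the pose at the moment of the call.
A pose or a line that the arm cannot do raises manip.PlanningError and nothing moves.
- manip.hand_in(): hands the job in; it is judged then, once.
Readings, each from a call of its own:
- manip.current_clock(): time.
- manip.current_q(): joint angles.
- manip.current_joint_velocities(): joint speeds.
- manip.current_tau(): joint torques, N m.
- manip.current_tool_pos(): TCP position.
- manip.current_tcp_rot(): TCP orientation.
- manip.current_force(): force on the tool from outside, world axes, zero at the start.
- manip.current_wrist_torque(): the same for the moment, N m.
- manip.current_finger_gap(): finger opening in m.
- manip.current_gripper_force(): force on a finger pad.
Only numpy, scipy, OpenCV 4.12 (cv2) and the standard library are available. Lean on these libraries where they do the work, as an engineer would, in place of code of your own. Each camera call takes 0.05 s, during which the arm holds its last target. There are 200 camera calls.

## Working session

There is one attempt and no reset: what is moved stays moved. The work goes in short steps, each a Python script; the robot and the scene stay as the last script left them, time stands still between calls to the robot, and variables do not carry over. Pictures are saved under pics/ and viewed, at most 10 in all, crops included, and the job is handed in when it is done.

```bash
ls; mkdir -p pics
python3 - <<'E'
from bench import manip, effector, viewer
import cv2
for n in ["scene","top","wrist"]:
    c=viewer.get_calibration(n); print(n,c)
    im=viewer.get_image(n); cv2.imwrite(f"pics/{n}0.png",im[:,:,::-1])
print(manip.current_clock(),manip.current_tool_pos(),manip.current_tcp_rot(),manip.current_force())
E
```

```text
pics
scene {'vfov': 44.75283320736547, 'cx': 321.8271406334792, 'cy': 190.63072234362272, 'eye': array([ 0.97715638, -0.67198932,  1.14412257]), 'attitude': array([ 0.90396435,  0.2822836 , -0.08653344, -0.309316  ])}
top {'vfov': 54.16390796247266, 'cx': 319.145331374542, 'cy': 196.555864912079, 'eye': array([ 0.44662286, -0.014952  ,  1.15889595]), 'attitude': array([-0.69613813,  0.71594696, -0.04257282,  0.0316102 ])}
wrist {'vfov': 64.16353575402847, 'cx': 319.4067856694481, 'cy': 202.6173546741943, 'eye': array([ 0.27907544, -0.59163087,  0.38499704]), 'attitude': array([ 0.80447569, -0.57730807, -0.08233251,  0.11294075])}
0.15 [ 0.20724482 -0.61551784  0.22590716] [ 9.86836584e-01  1.61718883e-01 -8.73370434e-05 -7.42324957e-04] [-0.13438973  0.1801645   1.06404443]
```

View pics/scene0.png

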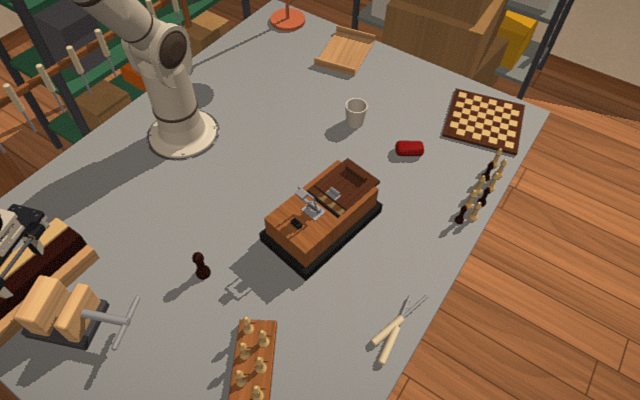

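View pics/top0.png

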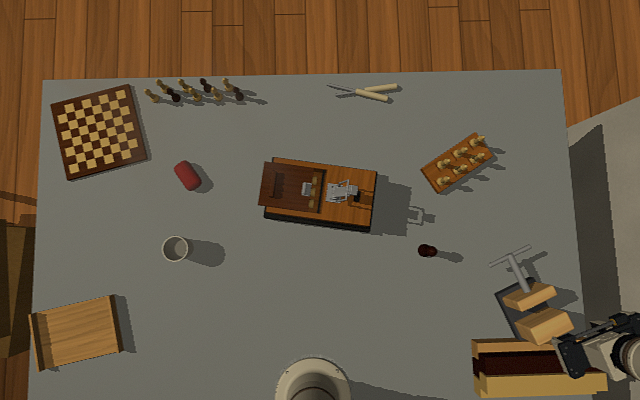

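The overview shows the case at about top (320,195), with the lid to the left (pivot +x ≈ world +y) and the loop upright. The bystanders are well clear of it. Next I'll put the wrist camera above the case.

```bash
cat > h.py <<'E'
from bench import manip, effector, viewer
import numpy as np, cv2
from scipy.spatial.transform import Rotation as R
def ray(c,uv):
    f=200/np.tan(np.radians(c["vfov"])/2)
    d=np.array([(uv[0]-c["cx"])/f,(uv[1]-c["cy"])/f,1.])
    return np.array(c["eye"]),R.from_quat(c["attitude"]).apply(d)
def onz(c,uv,z):
    e,d=ray(c,uv); return e+d*(z-e[2])/d[2]
def proj(c,P):
    f=200/np.tan(np.radians(c["vfov"])/2)
    p=R.from_quat(c["attitude"]).inv().apply(np.array(P)-c["eye"])
    return f*p[0]/p[2]+c["cx"],f*p[1]/p[2]+c["cy"]
def down(yaw):  # tool z down, tool y along world direction yaw
    y=np.array([np.cos(yaw),np.sin(yaw),0]);z=np.array([0,0,-1.]);x=np.cross(y,z)
    return R.from_matrix(np.c_[x,y,z]).as_quat()
E
python3 - <<'E'
from h import *
c=viewer.get_calibration("top")
for uv in [(377,170),(371,231),(320,195),(340,190)]: print(uv,onz(c,uv,.11).round(4))
q=R.from_quat(manip.current_tcp_rot()); w=viewer.get_calibration("wrist")
print("cam in tool",q.inv().apply(w["eye"]-manip.current_tool_pos()).round(4)); print((q.inv()*R.from_quat(w["attitude"])).as_matrix().round(3), q.as_matrix().round(3))
for yaw in (0,np.pi):
    print(yaw,[manip.solve_ik([.46,y,z],down(yaw)) is not None for y in(-.1,0,.1) for z in (.13,.33)])
E
```

```text
(377, 170) [ 0.6252 -0.1924  0.11  ]
(371, 231) [ 0.4604 -0.1689  0.11  ]
(320, 195) [ 0.561  -0.0353  0.11  ]
(340, 190) [ 0.5732 -0.0897  0.11  ]
cam in tool [ 7.570e-02  1.000e-04 -1.592e-01]
[[ 0.001 -0.961 -0.277]
 [ 1.     0.001 -0.   ]
 [ 0.    -0.277  0.961]] [[ 0.948  0.319 -0.   ]
 [ 0.319 -0.948  0.001]
 [ 0.    -0.001 -1.   ]]
0 [True, True, True, True, True, True]
3.141592653589793 [True, False, True, False, True, False]
```

Run:
```python
from h import *
p=manip.current_tool_pos(); manip.servo_line([p[0],p[1],.36],vel=.25)
manip.move_pose([.55,-.09,.34],down(0))
effector.close(5)
c=viewer.get_calibration("wrist"); im=viewer.get_image("wrist"); cv2.imwrite("pics/w1.png",im[:,:,::-1]); np.save("w1.npy",c,allow_pickle=True)
cv2.imwrite("pics/w1b.png",cv2.resize(im[:,:,::-1],(800,500),interpolation=cv2.INTER_CUBIC))
print(c,manip.current_clock(),manip.current_tool_pos(),manip.current_force())
```

```text
{'vfov': 64.16353575402847, 'cx': 319.4067856694481, 'cy': 202.6173546741943, 'eye': array([ 0.55107651, -0.015115  ,  0.49921249]), 'attitude': array([ 9.90206467e-01,  3.87004217e-04, -4.21670844e-05,  1.39610174e-01])} 4.5583 [ 0.55000016 -0.0900229   0.3399967 ] [-0.66146367  0.47332103  0.10742474]
```

View pics/w1b.png

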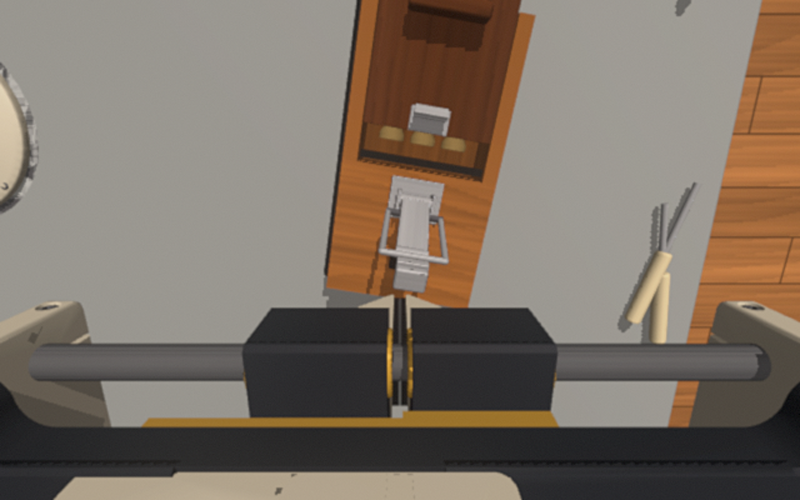

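The wrist view, in 800-px coordinates, shows these points:
- Deck edges: left (327,275)–(360,0), right (467,305)–(533,15), end edge about (327,287)–(468,307).
- Crossbar: (381,252)–(447,261).
- Keeper: about (429,118).
- Cleat: about (450,8).

Next I'll fit the oak edges.

Run:
```python
from h import *
c=np.load("w1.npy",allow_pickle=True).item(); im=cv2.imread("pics/w1.png")
hsv=cv2.cvtColor(im,cv2.COLOR_BGR2HSV); oak=(hsv[...,1]>110)&(hsv[...,2]>70); oak[:,450:]=0
def fit(uvs):
    P=np.array([onz(c,uv,.11)[:2] for uv in uvs]); l=cv2.fitLine(P.astype(np.float32),cv2.DIST_HUBER,0,1e-3,1e-3).ravel()
    d=l[:2]*np.sign(l[1] if abs(l[1])>abs(l[0]) else l[0]); n=np.array([-d[1],d[0]]); r=(P-l[2:])@n
    print("dir",np.degrees(np.arctan2(d[1],d[0])).round(2),"rms mm",(r.std()*1e3).round(2)); return d,l[2:]
rows=range(20,215,3)
L=fit([(np.flatnonzero(oak[r,200:430])[0]+200,r+.5) for r in rows]); Rr=fit([(np.flatnonzero(oak[r,200:430])[-1]+201,r+.5) for r in rows])
cols=[u for u in range(270,370,3) if not 308<u<350]
E=fit([(u+.5,np.flatnonzero(oak[:248,u])[-1]+1) for u in cols])
n=lambda d:np.array([-d[1],d[0]])
print("width",(L[1]-Rr[1])@n(Rr[0])*1e3)
def inter(a,b):
    t=np.linalg.solve(np.c_[a[0],-b[0]],b[1]-a[1]);return a[1]+a[0]*t[0]
A,B=inter(L,E),inter(Rr,E); print("corners",A,B)
d=(L[0]+Rr[0]);d/=np.linalg.norm(d); ax=np.arctan2(d[1],d[0]); mid=(A+B)/2
print("ax deg",np.degrees(ax)); piv=mid+.105*d; print("pivot",piv)
F=lambda P:(np.array(P[:2])-piv)@np.c_[d,[-d[1],d[0]]]
for nm,uv,z in [("xbarL",(381,252),.216),("xbarR",(447,261),.216),("hinge block far",(417,180),.11),("keeper lo",(429,135),.112),("keeper top",(429,106),.127),("cleat top near",(450,20),.13),("lever end top",(412,275),.185)]:
    print(nm,F(onz(c,np.array(uv)*.8,z))*1e3)
```

```text
dir 80.55 rms mm 0.34
dir 80.6 rms mm 0.34
dir -9.71 rms mm 0.46
width 150.91888
corners [ 0.47403994 -0.16412017] [ 0.6229187  -0.18959936]
ax deg 80.57138
pivot [ 0.56568027 -0.07327827]
xbarL [-26.64879619  24.03605203]
xbarR [-25.44771544 -25.39483809]
hinge block far [19.87545995  0.80417131]
keeper lo [62.64536825 -2.77975607]
keeper top [86.34149642  2.76825821]
cleat top near [154.50353069  -1.80730495]
lever end top [-51.01882554  -4.44845571]
```

```bash
cat >> h.py <<'E'
AX=np.radians(80.57); PIV=np.array([.5657,-.0733,.124])
M=np.array([[np.cos(AX),-np.sin(AX),0],[np.sin(AX),np.cos(AX),0],[0,0,1]])
W=lambda x,y,z: PIV+M@np.array([x,y,z])/1e3        # pivot-frame mm -> world
def here(): return (np.array(manip.current_tool_pos())-PIV)@M*1e3
def force(): return np.array(manip.current_force())@M
Q0=down(AX-np.pi/2)
def go(x,y,z,vel=.15,**k): manip.servo_line(W(x,y,z),vel=vel,**k)
E
python3 - <<'E'
from h import *
x,z=203,-7.5
manip.move_pose(W(x,0,200),Q0); go(x,0,40,.3); go(x,0,z,.1)
manip.sleep(.2); f0=force(); print("t",manip.current_clock(),here(),f0)
log=[]; step=3
while x>100:
    x-=step; go(x,0,z,.06); f=force()-f0; log.append((x,*f.round(1)))
    if f[0]>4 or abs(f[2])>6: break
    if f[0]>.8: step=1.5 if x<140 else 3
for l in log: print(*l)
c=viewer.get_calibration("scene"); im=viewer.get_image("scene"); cv2.imwrite("pics/s2.png",cv2.resize(im[130:280,240:400,::-1],None,fx=4,fy=4,interpolation=cv2.INTER_CUBIC))
print(manip.current_clock(),here())
E
```

```text
t 6.9583 [203.36331807  -0.39178088  -6.87751402] [-0.00286764 -0.2749994  -0.73747138]
200 0.6 0.2 0.7
197 -0.4 1.1 -0.5
194 0.1 -0.1 1.1
191 1.3 0.2 1.3
188 -0.9 -0.4 0.2
185 0.0 0.3 0.7
182 0.8 0.5 0.2
179 -0.2 1.6 0.3
176 0.8 0.5 0.7
173 -0.2 0.1 1.8
170 0.0 -0.2 0.8
167 0.3 0.6 1.2
164 -0.7 -0.3 0.6
161 1.1 -0.7 0.9
158 2.9 -0.0 0.9
155 6.0 -0.1 0.7
11.0083 [ 1.56905269e+02  1.39401189e-02 -7.10581614e+00]
```

View pics/s2.png

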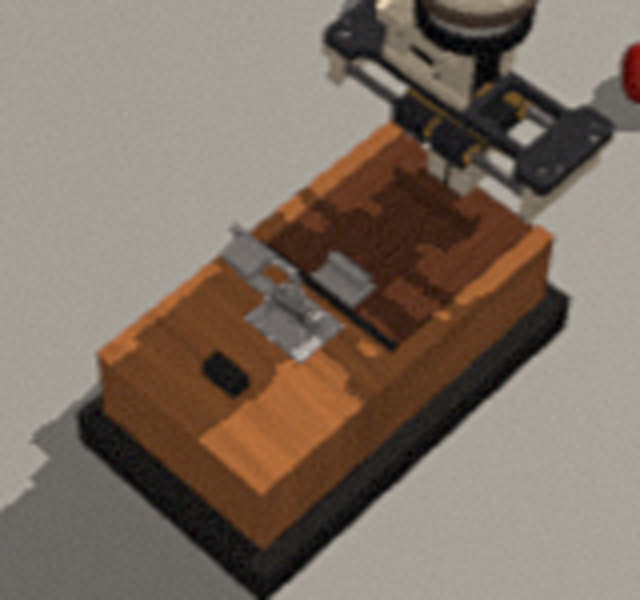

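The crop shows the lid edge against the black seal and no bishops visible. The loop is still folded back. Next I'll retreat, tip the loop over, and look from above.

Run:
```python
from h import *
go(168,0,-6,.08); go(168,0,160,.3); manip.move_pose(W(-85,0,160),Q0); go(-85,0,90,.2)
manip.sleep(.1); f0=force(); print("t",manip.current_clock(),here().round(1))
x=-85
while x<-22:
    x+=5; go(x,0,90,.08); f=force()-f0; print(x,f.round(1))
    if np.linalg.norm(f)>5: print("stop"); break
go(-60,0,110,.2); manip.move_pose(W(-50,0,215),Q0); manip.sleep(.1)
c=viewer.get_calibration("wrist"); im=viewer.get_image("wrist"); cv2.imwrite("pics/w3.png",im[:,:,::-1]); np.save("w3.npy",c,allow_pickle=True)
cv2.imwrite("pics/w3b.png",cv2.resize(im[:260,180:480,::-1],None,fx=2.3,fy=2.3,interpolation=cv2.INTER_CUBIC))
print(manip.current_clock(),here())
```

```text
t 13.6167 [-83.8  -1.3  91.7]
-80 [ 0.1 -0.5  0.4]
-75 [ 0.3 -0.3  0.4]
-70 [ 1.  -0.4 -0.8]
-65 [ 0.7  0.2 -0.1]
-60 [-0.3 -0.1 -0.6]
-55 [ 0.9 -0.7 -0.7]
-50 [-0.1  0.1 -0.7]
-45 [ 0.2  0.  -0.2]
-40 [-0.2  0.1  0.5]
-35 [ 0.4 -0.5 -0.7]
-30 [0.4 0.1 0.2]
-25 [-0.4 -0.4 -0.9]
-20 [-0.  -0.4 -0. ]
17.8917 [-50.01464983   0.94653005 213.38517345]
```

View pics/w3b.png

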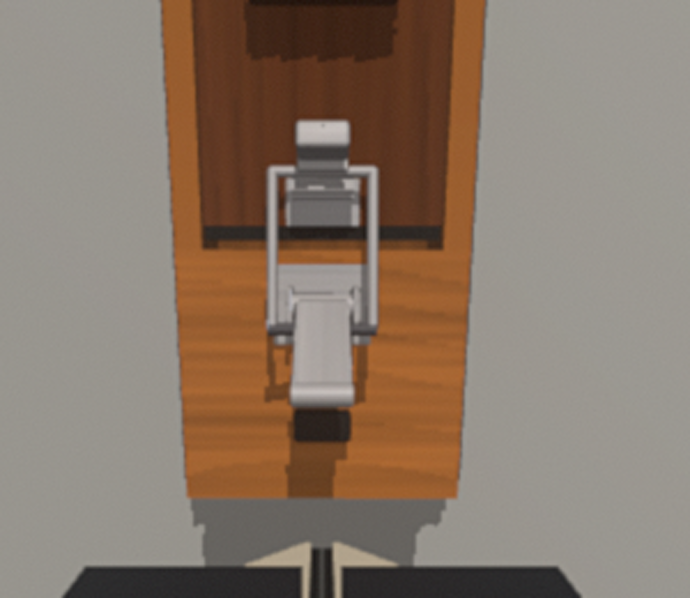

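The loop has fallen onto the keeper: in the crop the crossbar is at row 172, the tab top at about (323,133) and the keeper lip at about row 192. The lid gap is closed at the seal. Now I'll convert these to pivot-frame positions.

Run:
```python
from h import *
c=np.load("w3.npy",allow_pickle=True).item()
for nm,uv,z in [("xbar",(323,173),0),("xL",(270,173),0),("xR",(376,173),0),("tabtop far",(323,122),19),("tabtop near",(323,145),19),("keeper top",(323,193),3),("lid edge",(323,229),-14),("cleat near top",(323,4),6),("deck end",(323,498),-14),("deckL",(187,498),-14),("deckR",(457,498),-14),("lever end top edge",(323,388),68),("lever tip low",(323,404),66)]:
    P=onz(c,(uv[0]/2.3+180,uv[1]/2.3),PIV[2]+z/1e3); print(nm,((P-PIV)@M*1e3).round(1))
```

```text
xbar [62.5 -0.6  0. ]
xL [62.5 24.6  0. ]
xR [ 62.6 -25.7   0. ]
tabtop far [81.7 -0.5 19. ]
tabtop near [72.3 -0.6 19. ]
keeper top [53.4 -0.6  3. ]
lid edge [ 37.7  -0.7 -14. ]
cleat near top [131.4  -0.4   6. ]
deck end [-104.6   -1.   -14. ]
deckL [-104.8   74.6  -14. ]
deckR [-104.4  -75.4  -14. ]
lever end top edge [-28.4  -0.8  68. ]
lever tip low [-35.6  -0.8  66. ]
```

Run:
```python
from h import *
manip.move_pose(W(77,-.6,120),Q0); go(77,-.6,28,.2); manip.sleep(.15)
f0=np.mean([force() for _ in range(3)],0); print("t",manip.current_clock(),here().round(1),f0)
z=28;mx=0;snap=False;log=[]
while z>-22:
    z-=1.5; go(77,-.6,z,.03); f=force()-f0; log.append((z,*here()[2:].round(1),*f.round(1)))
    if f[2]>19 or np.hypot(*f[:2])>8: break
    mx=max(mx,f[2])
    if mx>6 and f[2]<mx-4: snap=True; break
for l in log: print(*l)
print("snap",snap,manip.current_clock())
c=viewer.get_calibration("scene"); im=viewer.get_image("scene"); cv2.imwrite("pics/s4.png",cv2.resize(im[150:270,250:390,::-1],None,fx=5,fy=5,interpolation=cv2.INTER_CUBIC))
```

```text
t 19.325 [77.2 -2.  29.9] [ 0.07523141 -0.15784483  0.17952201]
26.5 27.0 -0.2 -0.4 -1.2
25.0 24.9 -0.6 0.5 -0.3
23.5 23.3 -0.3 -0.2 -0.2
22.0 21.9 0.1 0.1 -0.6
20.5 20.4 -0.5 -0.2 0.5
19.0 18.9 -1.2 0.5 -0.1
17.5 17.4 -0.3 0.3 -0.1
16.0 16.0 -0.1 0.1 0.7
14.5 14.6 -0.1 0.9 1.6
13.0 13.1 0.1 1.5 2.5
11.5 11.6 -0.4 1.1 5.0
10.0 10.3 -0.1 0.9 4.6
8.5 8.8 -1.2 2.1 6.8
7.0 7.0 0.1 0.2 0.4
snap True 22.825
```

Run:
```python
from h import *
go(77,-.6,60,.2); manip.move_pose(W(-50,0,215),Q0); manip.sleep(.1)
c=viewer.get_calibration("wrist"); im=viewer.get_image("wrist"); cv2.imwrite("pics/w5.png",im[:,:,::-1]); np.save("w5.npy",c,allow_pickle=True)
s=viewer.get_image("scene")
a=cv2.resize(im[:190,250:400,::-1],None,fx=3,fy=3,interpolation=cv2.INTER_CUBIC)
b=cv2.resize(s[165:265,265:345,::-1],None,fx=4.35,fy=5.7,interpolation=cv2.INTER_CUBIC)[:570]
cv2.imwrite("pics/w5b.png",np.hstack([a,b])); print(manip.current_clock(),here(),a.shape,b.shape)
```

```text
24.3083 [-48.55660412   0.7164151  213.56273248] (570, 450, 3) (570, 348, 3)
```

View pics/w5b.png

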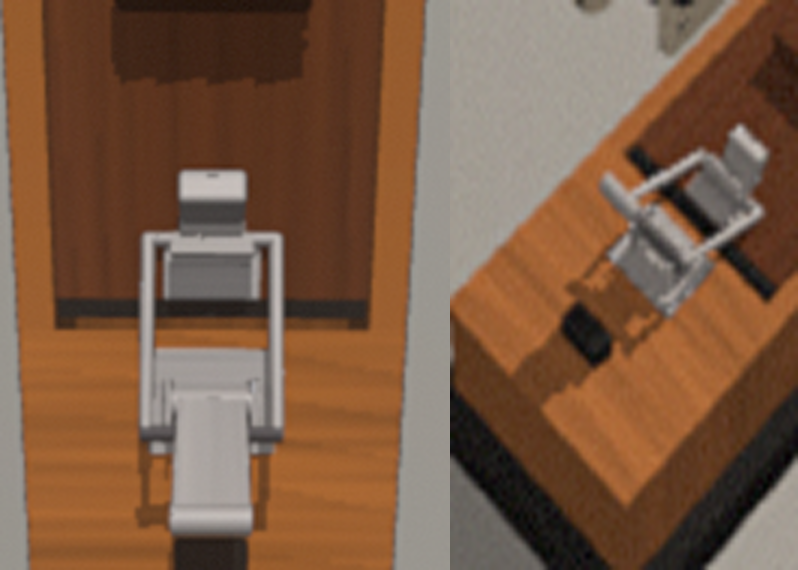

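Run:
```python
from h import *
c=np.load("w5.npy",allow_pickle=True).item()
for nm,uv,z in [("xbar hooked?",(213,238),-11.5),("xbar if not",(213,238),0),("tab far hooked",(213,171),5),("tab near hooked",(213,199),5),("tab far not",(213,171),19),("keeper lip edge",(213,252),-5.5),("keeper base near",(213,300),-14),("lid edge",(213,300),-14),("lever tip",(213,508),68),("lever tip low",(213,533),66)]:
    P=onz(c,(uv[0]/3+250,uv[1]/3),PIV[2]+z/1e3); print(nm,((P-PIV)@M*1e3).round(1))
```

```text
xbar hooked? [ 60.9  -0.7 -11.5]
xbar if not [59.8 -0.7  0. ]
tab far hooked [81.5 -0.6  5. ]
tab near hooked [72.4 -0.7  5. ]
tab far not [79.4 -0.6 19. ]
keeper lip edge [55.5 -0.8 -5.5]
keeper base near [ 38.8  -0.8 -14. ]
lid edge [ 38.8  -0.8 -14. ]
lever tip [-27.5  -1.   68. ]
lever tip low [-36.1  -1.1  66. ]
```

The loop is hooked: pin to crossbar works out at 75.8 mm hooked against 71 mm if it weren't, and the real length is 75 mm. The lever is at about 1.07 rad. Next I'll press it down along its arc, allowing for the foam sinking.

```bash
cat > lever.py <<'E'
from h import *
manip.move_pose(W(0,-.9,140),Q0); go(0,-.9,64,.2); manip.sleep(.15)
f0=np.mean([force() for _ in range(3)],0); print("t",manip.current_clock(),here().round(1))
def tgt(th,r=68,off=5.5): return -r*np.cos(th)+off*np.sin(th)+9.5, r*np.sin(th)+off*np.cos(th)
sink=0
for th in np.arange(1.2,-.001,-.06):
    x,z=tgt(th); go(x,-.9,z-sink,.05); f=force()-f0; sink+=.6*(np.clip(f[2],0,14)-sink)
    print(round(th,2),here().round(1),f.round(1))
    if np.linalg.norm(f)>19: print("STOP"); break
else:
    for _ in range(12):
        h=here(); 
        if f[2]>13.5: break
        z=z-1.5; go(x,-.9,z-sink,.03); f=force()-f0; print("end",here().round(1),f.round(1), "z+F",round(here()[2]+f[2],1))
print(manip.current_clock())
E
python3 lever.py
```

```text
t 25.4417 [ 0.1 -2.4 66. ]
1.2 [-10.9  -1.1  65.6] [1.  0.8 2.1]
1.14 [-14.3  -0.7  62.5] [ 1.1 -0.2  0.2]
1.08 [-17.1  -0.9  61.9] [3.7 0.1 0.5]
1.02 [-20.3  -0.9  60.3] [ 5.2 -0.4  1.3]
0.96 [-24.2  -0.9  57.9] [6.4 0.8 0.5]
0.9 [-27.7  -0.9  56. ] [6.5 0.8 1.4]
0.84 [-31.1  -0.9  53.2] [ 6.  -0.9  0.7]
0.78 [-34.   -0.9  50.9] [ 6.4  0.2 -0.1]
0.72 [-36.8  -0.8  48.7] [6.6 0.4 1.1]
0.66 [-39.7  -0.9  45.3] [ 6.1 -0.6 -0.1]
0.6 [-42.1  -0.9  42.7] [7.5 0.4 1.5]
0.54 [-44.8  -0.9  38.8] [ 7.1 -0.5  0.9]
0.48 [-46.9  -0.9  35.5] [ 6.8 -0.6  0.9]
0.42 [-49.   -0.9  32. ] [ 7.2 -0.6  0.9]
0.36 [-50.9  -0.9  28.4] [6.5 0.4 2. ]
0.3 [-52.8  -1.   24. ] [ 7.  -0.2  2.3]
0.24 [-54.4  -1.   19.7] [6.  1.1 3.2]
0.18 [-55.9  -1.   15.1] [ 5.9 -0.6  3.7]
0.12 [-57.3  -1.   10.5] [ 3.8 -0.6  3.1]
0.06 [-58.3  -1.1   6.5] [ 4.7 -1.1  3.8]
-0.0 [-59.1  -1.    1.9] [4.1 0.2 3.6]
end [-59.1  -1.    0.6] [2.6 0.4 5.3] z+F 5.9
end [-59.   -1.1  -0.8] [2.3 0.2 5.6] z+F 4.8
end [-59.   -1.1  -2.1] [2.7 0.2 7.9] z+F 5.8
end [-59.1  -1.1  -3.5] [1.9 2.1 8.9] z+F 5.4
end [-59.1  -1.1  -4.8] [ 2.5  2.1 11.1] z+F 6.3
end [-59.1  -1.1  -6.2] [ 0.5  2.3 11.6] z+F 5.4
end [-59.1  -1.1  -7.5] [ 2.2  2.9 12.3] z+F 4.8
end [-59.   -1.1  -8.8] [ 1.8  4.  14.4] z+F 5.6
32.7917
```

The tip height plus foam sink stays at about 5.5 mm, which is a flat lever on its stop. Now I'll lift off and check.

Run:
```python
from h import *
go(-59,-1,60,.15); manip.move_pose(W(-90,0,215),Q0); manip.sleep(.2)
c=viewer.get_calibration("wrist"); im=viewer.get_image("wrist"); np.save("w6.npy",c,allow_pickle=True)
s=viewer.get_image("scene")
a=cv2.resize(im[:200,250:400,::-1],None,fx=3,fy=3,interpolation=cv2.INTER_CUBIC)
b=cv2.resize(s[165:265,265:345,::-1],None,fx=4.35,fy=6,interpolation=cv2.INTER_CUBIC)
cv2.imwrite("pics/w6b.png",np.hstack([a,b])); print(manip.current_clock(),here(),force())
```

```text
34.3833 [-89.81957378   0.52403202 213.76932996] [-0.2923678  -0.87253457 -0.42849136]
```

View pics/w6b.png

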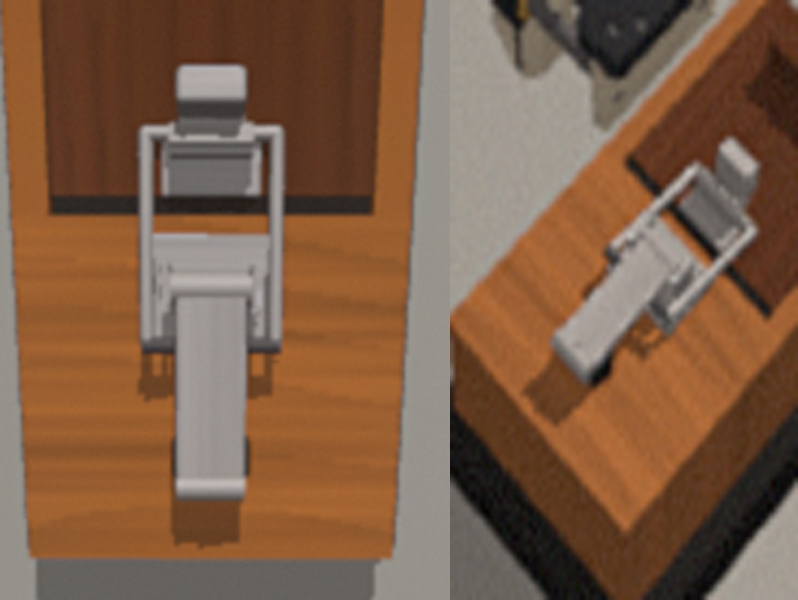

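Run:
```python
from h import *
c=np.load("w6.npy",allow_pickle=True).item()
for nm,uv,z in [("xbar",(213,132),-11.5),("lid edge",(213,196),-14),("seal/deck edge",(213,213),-14),("lever end top edge z5.5",(213,481),5.5),("same z15",(213,481),15),("lever end low z0.5",(213,498),.5),("deck end",(213,557),-14),("pin-ish",(150,347),0)]:
    P=onz(c,(uv[0]/3+250,uv[1]/3),PIV[2]+z/1e3); print(nm,((P-PIV)@M*1e3).round(1))
```

```text
xbar [ 55.6  -1.  -11.5]
lid edge [ 34.3  -1.1 -14. ]
seal/deck edge [ 28.4  -1.1 -14. ]
lever end top edge z5.5 [-69.6  -1.3   5.5]
same z15 [-68.2  -1.3  15. ]
lever end low z0.5 [-77.   -1.3   0.5]
deck end [-104.    -1.4  -14. ]
pin-ish [-20.   22.5   0. ]
```

```bash
python3 -c "
from h import *
print(manip.hand_in(), manip.current_clock())"
```

```text
the job is handed in; nothing more can be done
the job is handed in; nothing more can be done
```

The job is handed in: the lid is shut against the seal, the loop is hooked under the keeper, and the lever is pressed flat on its stop, with the highest contact force read about 15 N and the gripper clear at about 34 s.

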